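# Draw and park the sprung bolt of the gear locker, then open its lid

## Robot

A 7-joint arm with a two-finger parallel gripper is mounted at the origin on the work surface. World frame = base frame: x ahead of the robot, y to its left, z up, the work surface at z = 0. Lengths are in mm, angles in rad, forces in N, time in s.
With the tool pointing down it reaches from about 425 to 1025 mm from the base axis. Payload 9.4 kg.
Tool frame: the origin (TCP) lies at the very end of the fingers, on their centre line; the grasp point (between the pads) lies 19 mm behind it (grip_point_offset is the distance from the TCP to the grasp point, in mm); z points along the fingers, y is the line along which they close (so a half turn about z gives the same grasp; the last joint's range is limited). The gripper opens to 93 mm and grips with 3 to 60 N. Pads are 15 mm wide; open, the fingers measure 128 mm over their backs; the gripper's body (75 mm by 188 mm) begins 65 mm behind the grasp point.
Start: joints at [1.046, 0.599, -0.003, 1.599, 0.002, 0.943, -0.08], TCP at [313.903, -653.52, 218.618] pointing down, gripper open.
Joint ranges: [-2.57, 2.57], [-0.35, 1.97], [-1.29, 1.29], [0.11, 2.56], [-1.05, 4.19], [0.11, 1.86], [-2.63, 2.63]. Speed limits (rad/s): [2.22, 2.22, 3.01, 3.01, 3.14, 3.14, 3.14].

## Interface

Orientations are given as a unit quaternion [x, y, z, w].
In Python, from workcell import * gives the robot as it stands.
- The arm moves only by the shell command python3 -m pendant 'ROWS'. ROWS is JSON, one flat list of numbers, 7 for each row, row after row: the closure, from -1 (fully open) to 1 (shut), then the shift along the tool's x, y, z each as a share of 0.1 m, from -1 to 1, then the turn, a rotation vector about the tool's x, y, z each as a share of pi/4 rad, from -1 to 1. A call has 1 to 12 rows; each row is the pose to reach, as a shift and turn from the pose commanded when the call began, along the tool's axes at that moment; what a row does not reach only later rows make up. A row lasts 1/10 s, in which the tool goes at most 50 mm and 8.59 degrees, less where a joint would pass 70% of its speed; a pose out of reach is approached as far as the arm can. A call with a number of a shift or a turn outside -1 to 1 is refused whole. A call with a gripper value outside its range is refused whole. The fingers move at their own pace and stop on an object; the grip force is fixed at half the most. Time passes only in rows, so rows that repeat a pose let the fingers close. It gives the time, the measured TCP pose, the force, the opening and the grip force at its end, in the units of the state.
- get_obs(): the state, without advancing time (a new reading comes with each control period).
- snapshot(name): name is "scene" or "top"; returns (picture, depth): 480x640x3 uint8, blue, green, red; 480x640 float32, mm along the optical axis (not along the pixel's ray), 0 where there is no reading.
- calibration(name): a dict with "mtx" (3x3 intrinsics, pixels), "cam_to_world" (4x4, takes a point from camera to world coordinates). Camera axes: x right, y down, z forward; pixel columns grow to the right and rows downward; lengths in mm; the calibration is good to about 2 mm. A picture is of the moment at which its call begins. calibration takes no time and is no camera call.
- job_done(): hands the job in; it is judged then, once.
The state is a dict: "time": time; "q": joint angles; "qd": joint speeds; "tau": joint torques, N m; "tcp_pos": TCP position; "ee_rot": TCP orientation; "contact_force": force on the tool from outside, world axes, zero at the start; "moment": the same for the moment, N m; "width": opening from 0.0 (shut) to 1.0 (fully open); "gripper_force": force on a finger pad.
Only numpy, scipy, OpenCV 4.12 (cv2) and the standard library are available. Lean on these libraries where they do the work, as an engineer would, in place of code of your own. Each camera call takes 0.05 s, during which the arm holds its last target. There are 200 camera calls.

## Task

Open the green gear locker: pull the red-knobbed sprung bolt right back to its stop, turn its handle down into the side notch so that the bolt stays drawn back by itself, then lift the mesh lid (it has a black bow handle) until it stands wide open, about 70 degrees, and let go. Leave the other things on the shelf where they are.

Things in the scene. Friction and masses are not known exactly. Their poses are not given: they have to be found in the camera images.
- locker: Gear locker, fixed to the shelf: green box 220 (x) x 360 (y) x 100 mm high, solid front, mesh sides. Origin: centre of its underside; z up; its front faces its own -x. It stands end-on to the robot: front to the robot's right (yaw 1.3 to 1.9 rad), locker +y towards the robot. The front 80 mm of its top is a solid ledge that carries the bolt; the mesh lid covers the rest.
- rail_mid (a point): Middle of the fixed aluminium rod-rest rail: 16 mm tube along locker y over the ledge, at locker x = -92, z = 285 mm, uprights at y = +-165 mm, rubber cradles on it up to z = 325 mm. It is in the way of a gripper held upright over the bolt's handle: come from the locker's front, before and under the rail, the tool tilted 35 to 50 degrees (fingers pointing down and along locker +x).
- bolt (a joint): Travel of the sprung bolt along locker +y (towards the robot), m: 0 = home (nose through the lid's staple: lid locked), about 0.041 = hard stop. A spring pushes it home with 6 N at 0, rising evenly to 16 N at the stop, plus 1 N of rubbing; let go, it shoots home. The handle can be turned only beyond about 0.038, so pull until the stop is felt.
- sleeve_mouth (a point): Centre of the open end (facing locker +y) of the fixed steel sleeve, on the bolt's axis, which runs along locker y at x = -75, z = 126 mm; this point is at y = -2 mm. Sleeve: 44 mm outside diameter, 53 mm long. The handle's 10 mm stem runs in its deep slot; 65 degrees round from that, towards the locker's front, a side notch 6 mm deep is cut in its end.
- bolt_turn (a joint): Turn of the handle about the bolt's axis, rad: 0 = home, leaning 20 degrees from vertical to the locker's front (-x); grows as the handle is turned on down to the front; 1.14 = in line with the side notch, leaning 85 degrees (almost level); stop at 1.16. Let back into the notch, the bolt rests at about 0.032 on bolt, kept there by its spring.
- bolt_grip (a point): Centre of the red ball knob, 26 mm in diameter, on the end of the bolt's handle, 58 mm from the bolt's axis (at home at locker x = -95, y = -35, z = 180 mm). The handle's stem is a 10 mm rod square to the axis. Pinched along locker y, the ball swivels easily between the finger pads as the handle is turned.
- lid (a joint): Opening of the mesh lid, rad: 0 = shut, grows as its front edge rises, to 1.75. Hinge line along locker y at x = +110, z = 100 mm; the lid is 140 mm deep, about 0.35 kg. Its stiff hinge keeps it where it is left; lifting takes about 6 N at the handle. Locked while the bolt's nose is in its steel staple (over the ledge, at locker y = -120 mm).
- lid_grip (a point): Middle of the top bar of the lid's black bow handle: a round bar 12 mm in diameter running 48 mm along locker x, 44 mm above the lid's underside, 105 mm before the hinge line (lid shut: locker x = +5, y = +20, z = 144 mm). Pinched along locker y it can swivel between the finger pads as the lid rises.
- tackle_box: Bystander: orange plastic tackle box 286 x 166 x 175 mm with black carrying handle and flip latch. Origin: centre of its underside.
- shuttle_a: Bystander: shuttlecock standing on its 66 mm skirt, cork up, 86 mm high. Origin: centre of its foot.
- shuttle_b: Bystander: a second shuttlecock, the same.
- drink_bottle: Bystander: stainless bottle 72 mm in diameter, 213 mm high, black cap with blue flip top. Origin: centre of its underside.
- bowl: Bystander: white ceramic bowl 130 mm across, 58 mm high. Origin: centre of its underside.
- grip_ring: Bystander: blue hard silicone grip ring 84 mm across, 24 mm high, lying flat. Origin: centre of its underside.

How it is judged:
By the outcome, as a careful person would: the job done as asked, in the order asked, and still so for the second after the job is handed in, with the robot touching nothing.
It also fails if it takes over 61 s, if anything falls off the work surface, if the arm or the gripper's body presses on something with over 40 N, if the wrist force passes 120 N, or if a joint passes its speed limit or range.

## Working session

There is one attempt and no reset: what is moved stays moved. The work goes in short steps, Python scripts to look and compute and a shell command to move; the robot and the scene stay as the last step left them, time stands still between calls to the robot, and variables do not carry over. Pictures are saved under pics/ and viewed, at most 10 in all, crops included, and the job is handed in when it is done.

```bash
mkdir -p pics; ls
python3 - <<'E'
from workcell import *
import cv2,numpy as np
for n in("scene","top"):
    p,d=snapshot(n); cv2.imwrite(f"pics/{n}0.png",p); np.savez(f"{n}0.npz",p=p,d=d)
    c=calibration(n); print(n,np.round(c["mtx"],1).tolist(),np.round(c["cam_to_world"],3).tolist())
print(get_obs())
E
```

```text
pics
scene [[608.6, 0.0, 321.8], [0.0, 608.6, 244.7], [0.0, 0.0, 1.0]] [[0.253, 0.498, -0.829, 1877.267], [0.967, -0.118, 0.224, -377.204], [0.013, -0.859, -0.512, 1068.433], [0.0, 0.0, 0.0, 1.0]]
top [[610.6, 0.0, 318.2], [0.0, 610.6, 235.8], [0.0, 0.0, 1.0]] [[-0.028, -0.988, 0.153, 225.071], [-1.0, 0.027, -0.009, 28.527], [0.004, -0.153, -0.988, 1872.431], [0.0, 0.0, 0.0, 1.0]]
{'time': 0.1, 'q': array([ 1.04628936,  0.60005421, -0.00255326,  1.60000209,  0.00180868,
        0.94291265, -0.07976818]), 'qd': array([-0.00088138, -0.00141968, -0.00109484, -0.00274261, -0.00128173,
       -0.00015956,  0.0010856 ]), 'tau': array([ 4.29000211e-03, -7.66550088e+01,  1.50219720e+00, -2.52934098e+01,
       -5.22436167e-02,  1.36699603e-02,  3.18339232e-05]), 'tcp_pos': array([ 313.73012373, -653.14369763,  217.85668367]), 'ee_rot': array([ 9.75026437e-01,  2.22087763e-01, -2.15233054e-04, -6.52510237e-04]), 'contact_force': array([-7.12935584e-04, -4.32972920e-02,  8.28161184e-01]), 'moment': array([ 0.0068427 , -0.04784457,  0.01564638]), 'gripper_force': 0.0, 'width': 0.999108428603897}
```

View pics/scene0.png

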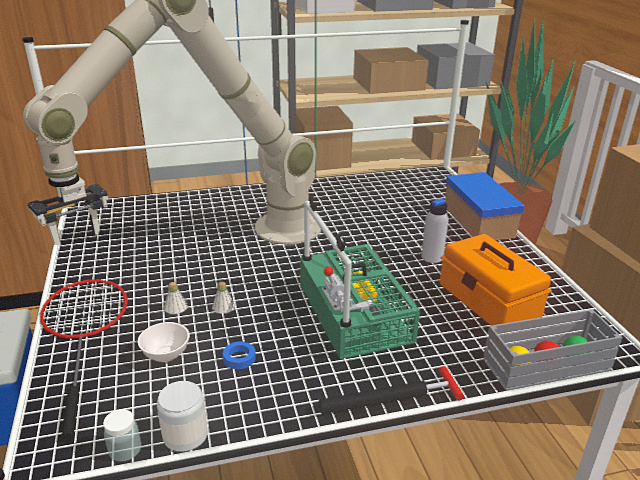

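View pics/top0.png

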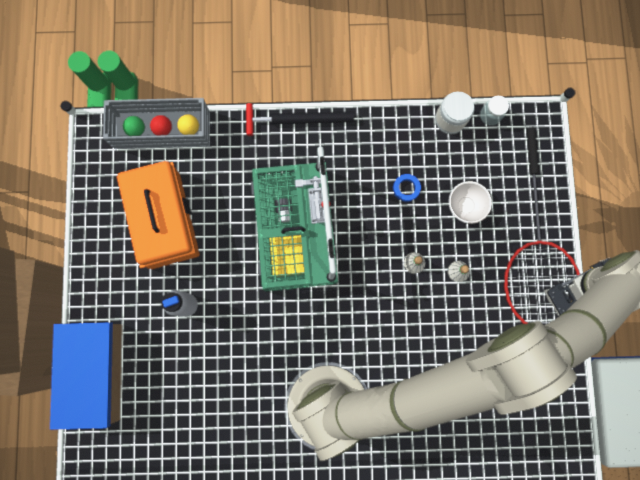

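The scene view shows the locker at about (358,300), with the red knob at (328,271) and the rail in front of it. In the top view the locker spans about (255-335,163-290), and the shuttlecocks at (414,262) and (458,270) are well clear of it.

```bash
cat > h.py <<'E'
import numpy as np,cv2
from workcell import *
def cloud(n,f=None):
    if f: z=np.load(f); p,d=z["p"],z["d"]
    else: p,d=snapshot(n)
    c=calibration(n); K=np.array(c["mtx"]); T=np.array(c["cam_to_world"])
    v,u=np.mgrid[:480,:640]
    P=np.stack([(u-K[0,2])/K[0,0]*d,(v-K[1,2])/K[1,1]*d,d],-1)@T[:3,:3].T+T[:3,3]
    P[d<=0]=np.nan
    return p,P,cv2.cvtColor(p,cv2.COLOR_BGR2HSV)
E
python3 - <<'E'
from h import *
for n in("top","scene"):
    p,P,h=cloud(n,n+"0.npz")
    g=(h[...,0]>60)&(h[...,0]<90)&(h[...,1]>90)&(h[...,2]>40)
    if n=="top": g[:150]=0; g[300:]=0;g[:,:240]=0;g[:,350:]=0
    else: g[:235]=0;g[:,:295]=0;g[370:]=0;g[:,425:]=0
    q=P[g]; print(n,len(q),np.nanpercentile(q[:,2],[2,50,98]))
    s=q[(q[:,2]>85)&(q[:,2]<112)]
    print(cv2.minAreaRect(s[:,:2].astype(np.float32)),len(s))
    r=((h[...,0]<8)|(h[...,0]>172))&(h[...,1]>150)&(h[...,2]>80)
    m=np.zeros_like(r); 
    if n=="top": m[160:290,290:350]=1
    else: m[255:290,315:345]=1
    q=P[r&m]; print("red",len(q),np.nanmedian(q,0) if len(q) else'',np.argwhere(r&m).mean(0) if len(q) else '')
E
```

```text
top 5634 [ -2.97126572  99.19673788 114.16789602]
((537.74267578125, 83.24671936035156), (361.1157531738281, 219.40899658203125), 3.998483896255493) 3586
red 0  
scene 5122 [  2.93990318  98.50399086 112.38767878]
((537.4288330078125, 84.14483642578125), (370.2733459472656, 224.71875), 3.589057683944702) 2708
red 66 [584.87868448 -10.16751315 187.46276042] [270.83333333 328.18181818]
```

```bash
cat >> h.py <<'E'
from scipy.spatial.transform import Rotation as Ro, Slerp
a=np.deg2rad(3.9); C=np.array([537.6,83.6,0])
EY=np.array([-np.cos(a),-np.sin(a),0]); EX=np.array([-np.sin(a),np.cos(a),0]); EZ=np.array([0,0,1.])
def W(l): return C+l[0]*EX+l[1]*EY+l[2]*EZ
def L(w): w=w-C; return np.array([w@EX,w@EY,w@EZ])
def rot(t): # tool tilt in degrees: fingers down and along locker +x
    t=np.deg2rad(t); z=np.sin(t)*EX-np.cos(t)*EZ; y=-EY
    return Ro.from_matrix(np.c_[np.cross(y,z),y,z])
def plan(wps,start=None):
    """wps: (grasp point in locker mm, tilt deg); prints shifts/turns, one line per call"""
    o=get_obs(); p,R=(o["tcp_pos"],Ro.from_quat(o["ee_rot"])) if start is None else start
    for l,t in wps:
        R1=rot(t); p1=W(l)+19*R1.as_matrix()[:,2]
        n=int(np.ceil(max(np.linalg.norm(p1-p)/98,(R.inv()*R1).magnitude()/.77,.01)))
        S=Slerp([0,1],Ro.concatenate([R,R1])); p0=p
        for i in range(n):
            Rn=S((i+1)/n); pn=p0+(p1-p0)*(i+1)/n
            print("wp",l,t,np.round(np.r_[R.inv().apply(pn-p)/100,(R.inv()*Rn).as_rotvec()/(np.pi/4)],3).tolist())
            p,R=pn,Rn
def st():
    o=get_obs(); R=Ro.from_quat(o["ee_rot"]).as_matrix(); g=o["tcp_pos"]-19*R[:,2]
    print("t",o["time"],"grip L",L(g).round(1),"tilt",np.rad2deg(np.arctan2(R[:,2]@EX,-R[:,2]@EZ)).round(1),"yaw err",np.rad2deg(R[:,1]@EX).round(2),
     "F(L)",(np.array([EX,EY,EZ])@o["contact_force"]).round(1),"w",round(o["width"]*93,1),"gf",o["gripper_force"],"q",o["q"].round(2))
E
python3 - <<'E'
from h import *
st()
plan([((-420,0,330),0),((-230,-35,315),45),((-173,-35,258),45)])
E
```

```text
t 0.1 grip L [-719.8  273.4  236.9] tilt 0.1 yaw err -53.21 F(L) [-0.   0.   0.8] w 92.9 gf 0.0 q [ 1.05  0.6  -0.    1.6   0.    0.94 -0.08]
wp (-420, 0, 330) 0 [0.73, -0.354, -0.186, -0.0, -0.0, -0.303]
wp (-420, 0, 330) 0 [0.793, -0.172, -0.186, -0.0, -0.0, -0.303]
wp (-420, 0, 330) 0 [0.811, 0.02, -0.186, -0.0, -0.0, -0.303]
wp (-420, 0, 330) 0 [0.784, 0.211, -0.186, -0.0, -0.0, -0.303]
wp (-420, 0, 330) 0 [0.712, 0.39, -0.186, -0.0, -0.0, -0.303]
wp (-230, -35, 315) 45 [0.678, 0.117, 0.031, 0.0, 0.333, -0.0]
wp (-230, -35, 315) 45 [0.647, 0.117, 0.206, 0.0, 0.333, -0.0]
wp (-230, -35, 315) 45 [0.572, 0.117, 0.366, 0.0, 0.333, 0.0]
wp (-173, -35, 258) 45 [-0.0, 0.0, 0.806, 0.0, -0.0, 0.0]
```

```bash
python3 -m pendant '[-1,0.73,-0.354,-0.186,0,0,-0.303, -1,0.73,-0.354,-0.186,0,0,-0.303, -1,0.73,-0.354,-0.186,0,0,-0.303]'
python3 -m pendant '[-1,0.793,-0.172,-0.186,0,0,-0.303, -1,0.793,-0.172,-0.186,0,0,-0.303, -1,0.793,-0.172,-0.186,0,0,-0.303]'
python3 -m pendant '[-1,0.811,0.02,-0.186,0,0,-0.303, -1,0.811,0.02,-0.186,0,0,-0.303, -1,0.811,0.02,-0.186,0,0,-0.303]'
python3 -m pendant '[-1,0.784,0.211,-0.186,0,0,-0.303, -1,0.784,0.211,-0.186,0,0,-0.303, -1,0.784,0.211,-0.186,0,0,-0.303]'
python3 -m pendant '[-1,0.712,0.39,-0.186,0,0,-0.303, -1,0.712,0.39,-0.186,0,0,-0.303, -1,0.712,0.39,-0.186,0,0,-0.303, -1,0.712,0.39,-0.186,0,0,-0.303, -1,0.712,0.39,-0.186,0,0,-0.303]'
python3 - <<'E'
from h import *
st()
plan([((-230,-35,315),45),((-173,-35,258),45)])
E
```

```text
time: 0.4
tcp_pos: [370.2, -585.3, 238.6]
ee_rot: [0.94, 0.341, 0.002, -0.0]
contact_force: [0.9, -0.4, 0.0]
width: 1.0
gripper_force: 0.0
time: 0.7
tcp_pos: [420.5, -521.4, 257.5]
ee_rot: [0.893, 0.45, 0.002, 0.0]
contact_force: [0.0, -0.2, -0.4]
width: 1.0
gripper_force: 0.0
time: 1.0
tcp_pos: [470.2, -458.1, 275.9]
ee_rot: [0.833, 0.553, 0.002, 0.001]
contact_force: [0.8, 0.0, 0.1]
width: 0.997
gripper_force: 0.0
time: 1.3
tcp_pos: [519.9, -394.8, 294.3]
ee_rot: [0.762, 0.647, 0.002, 0.001]
contact_force: [0.2, 0.5, -0.2]
width: 0.994
gripper_force: 0.0
time: 1.8
tcp_pos: [565.2, -337.6, 311.1]
ee_rot: [0.684, 0.729, -0.001, -0.0]
contact_force: [-0.2, 0.1, 0.1]
width: 1.003
gripper_force: 0.0
t 1.8 grip L [-422.1    1.1  330.1] tilt -0.0 yaw err -0.28 F(L) [0.2 0.2 0.1] w 93.2 gf 0.0 q [ 0.69  0.46 -0.36  1.64  0.18  1.08  0.34]
wp (-230, -35, 315) 45 [0.686, 0.117, 0.031, 0.0, 0.334, -0.002]
wp (-230, -35, 315) 45 [0.654, 0.118, 0.208, 0.0, 0.334, -0.002]
wp (-230, -35, 315) 45 [0.578, 0.12, 0.37, 0.0, 0.334, -0.002]
wp (-173, -35, 258) 45 [-0.0, 0.0, 0.806, 0.0, -0.0, 0.0]
```

```bash
python3 -m pendant '[-1,0.686,0.117,0.031,0,0.334,0, -1,0.686,0.117,0.031,0,0.334,0, -1,0.686,0.117,0.031,0,0.334,0]' >/dev/null
python3 -m pendant '[-1,0.654,0.118,0.208,0,0.334,0, -1,0.654,0.118,0.208,0,0.334,0, -1,0.654,0.118,0.208,0,0.334,0]' >/dev/null
python3 -m pendant '[-1,0.578,0.12,0.37,0,0.334,0, -1,0.578,0.12,0.37,0,0.334,0, -1,0.578,0.12,0.37,0,0.334,0, -1,0.578,0.12,0.37,0,0.334,0, -1,0.578,0.12,0.37,0,0.334,0]'
python3 - <<'E'
from h import *
st()
plan([((-173,-35,258),45),((-95,-35,180),45)])
E
```

```text
time: 2.9
tcp_pos: [588.3, -129.6, 302.8]
ee_rot: [0.632, 0.675, 0.26, -0.278]
contact_force: [-0.2, -0.1, -0.3]
width: 0.999
gripper_force: 0.0
t 2.9 grip L [-229.6  -36.1  316.3] tilt 44.8 yaw err -0.11 F(L) [-0.1  0.2 -0.3] w 92.9 gf 0.0 q [ 0.84  0.66 -0.61  1.63 -0.39  1.26  0.52]
wp (-173, -35, 258) 45 [-0.008, -0.013, 0.812, 0.003, 0.005, -0.001]
wp (-95, -35, 180) 45 [-0.0, 0.0, 0.552, 0.0, -0.0, 0.0]
wp (-95, -35, 180) 45 [-0.0, -0.0, 0.552, 0.0, -0.0, -0.0]
```

```bash
python3 -m pendant '[-1,0,-0.013,0.4,0,0.005,0, -1,-0.008,-0.013,0.812,0,0.005,0, -1,-0.008,-0.013,0.812,0,0.005,0, -1,-0.008,-0.013,0.812,0,0.005,0, -1,-0.008,-0.013,0.812,0,0.005,0]'
python3 - <<'E'
from h import *
st()
p,P,h=cloud("scene")
r=((h[...,0]<8)|(h[...,0]>172))&(h[...,1]>150)&(h[...,2]>80)
m=np.zeros_like(r); m[255:290,315:345]=1
q=P[r&m]; c=calibration("scene"); T=np.array(c["cam_to_world"]); K=np.array(c["mtx"])
s=np.nanmedian(q,0); print(len(q),L(s))
v,u=(np.argwhere(r&m).max(0)+np.argwhere(r&m).min(0))/2
ray=T[:3,:3]@[(u-K[0,2])/K[0,0],(v-K[1,2])/K[1,1],1]; o=T[:3,3]
print(u,v,"ray@z180 L",L(o+ray*(180-o[2])/ray[2]))
plan([((-95,-35,180),45)])
cv2.imwrite("pics/s1.png",cv2.resize(p[180:370,230:480],None,fx=3,fy=3))
E
```

```text
time: 3.4
tcp_pos: [583.9, -72.9, 245.4]
ee_rot: [0.631, 0.674, 0.263, -0.28]
contact_force: [0.4, 0.5, 0.5]
width: 0.999
gripper_force: 0.0
t 3.4 grip L [-172.8  -35.5  258.8] tilt 45.1 yaw err -0.13 F(L) [ 0.5 -0.4  0.5] w 92.9 gf 0.0 q [ 0.79  0.69 -0.63  1.75 -0.41  1.09  0.54]
66 [-96.96423898 -39.52134293 186.07338935]
328.0 271.0 ray@z180 L [-93.61275328 -30.40639364 180.        ]
wp (-95, -35, 180) 45 [-0.005, -0.005, 0.554, 0.002, -0.002, -0.0]
wp (-95, -35, 180) 45 [-0.004, -0.004, 0.554, 0.002, -0.002, -0.0]
```

View pics/s1.png

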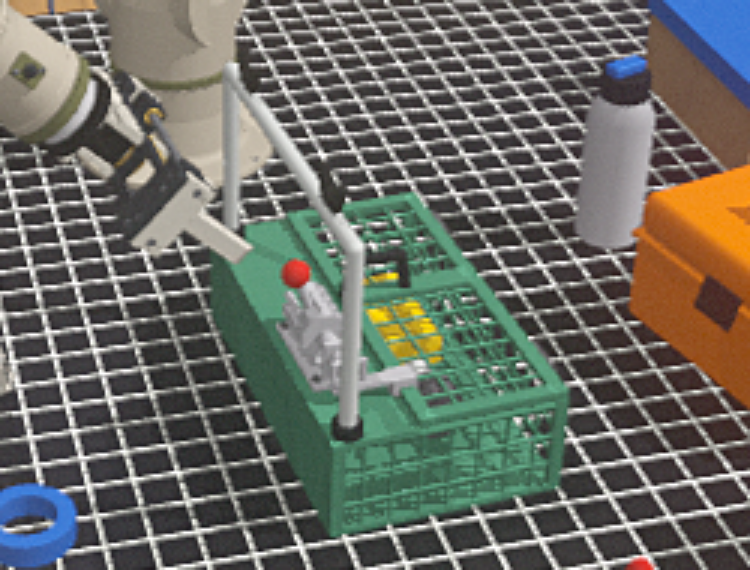

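The crop shows the open fingers at about (230,235) in front of the red knob at (296,273) and under the rail, lined up with it. I'll go in and pinch.

```bash
python3 -m pendant '[-1,-0.005,-0.015,0.3,0,0,0, -1,-0.005,-0.015,0.554,0,0,0, -1,-0.005,-0.015,0.554,0,0,0, -1,-0.005,-0.015,0.554,0,0,0]' 
python3 -m pendant '[-1,-0.005,-0.01,0.2,0,0,0, -1,-0.005,-0.01,0.4,0,0,0, -1,-0.005,-0.01,0.554,0,0,0, -1,-0.005,-0.01,0.554,0,0,0]' 
python3 -c 'from h import *; st()'
python3 -m pendant '[0,-0,0,0,0,0,0, 1,0,0,0,0,0,0, 1,0,0,0,0,0,0, 1,0,0,0,0,0,0, 1,0,0,0,0,0,0, 1,0,0,0,0,0,0]'
python3 - <<'E'
from h import *
st()
p,P,h=cloud("scene")
cv2.imwrite("pics/s2.png",cv2.resize(p[210:340,270:420],None,fx=4,fy=4))
E
```

```text
time: 3.85
tcp_pos: [579.5, -33.7, 205.7]
ee_rot: [0.631, 0.674, 0.263, -0.281]
contact_force: [0.6, -0.6, 0.1]
width: 0.999
gripper_force: 0.0
time: 4.25
tcp_pos: [575.5, 6.1, 165.9]
ee_rot: [0.63, 0.674, 0.263, -0.281]
contact_force: [-0.5, 0.1, -0.1]
width: 0.998
gripper_force: 0.0
t 4.25 grip L [-93.5 -32.5 179.2] tilt 45.3 yaw err -0.06 F(L) [ 0.1  0.5 -0.1] w 92.8 gf 0.0 q [ 0.7   0.77 -0.65  1.89 -0.45  0.84  0.57]
time: 4.85
tcp_pos: [575.3, 6.0, 165.9]
ee_rot: [0.63, 0.674, 0.263, -0.281]
contact_force: [0.0, 0.5, -0.0]
width: 0.535
gripper_force: 0.0
t 4.85 grip L [-93.5 -32.3 179.2] tilt 45.3 yaw err -0.08 F(L) [ 0.5 -0.1 -0. ] w 49.7 gf 0.0 q [ 0.7   0.77 -0.65  1.89 -0.45  0.84  0.57]
```

View pics/s2.png

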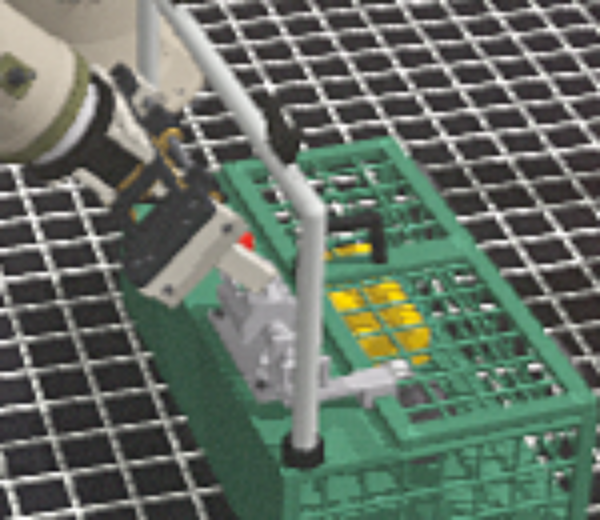

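The red knob at (246,241) is behind the near finger at (245,262), so it's between the fingers, which are still closing (50 mm).

```bash
python3 -m pendant '[1,0,0,0,0,0,0, 1,0,0,0,0,0,0, 1,0,0,0,0,0,0, 1,0,0,0,0,0,0, 1,0,0,0,0,0,0, 1,0,0,0,0,0,0, 1,0,0,0,0,0,0]'
python3 -c 'from h import *; st()'
```

```text
time: 5.6
tcp_pos: [575.4, 6.2, 165.8]
ee_rot: [0.63, 0.674, 0.263, -0.281]
contact_force: [1.9, 0.0, -0.5]
width: 0.265
gripper_force: 30.0
t 5.6 grip L [-93.3 -32.5 179.2] tilt 45.3 yaw err -0.07 F(L) [-0.1 -1.9 -0.5] w 24.7 gf 29.999919533729553 q [ 0.7   0.77 -0.65  1.89 -0.45  0.84  0.57]
```

```bash
python3 -m pendant '[1,0,-0.05,0,0,0,0, 1,0,-0.1,0,0,0,0, 1,0,-0.15,0,0,0,0, 1,0,-0.2,0,0,0,0, 1,0,-0.25,0,0,0,0, 1,0,-0.3,0,0,0,0, 1,0,-0.34,0,0,0,0, 1,0,-0.38,0,0,0,0, 1,0,-0.38,0,0,0,0, 1,0,-0.38,0,0,0,0]'
python3 -c 'from h import *; st()'
python3 -m pendant '[1,0,-0.02,0,0,0,0, 1,0,-0.02,0,0,0,0]'
python3 -c 'from h import *; st()'
```

```text
time: 6.6
tcp_pos: [541.3, 2.8, 165.6]
ee_rot: [0.632, 0.674, 0.265, -0.278]
contact_force: [12.7, 4.4, -9.6]
width: 0.26
gripper_force: 30.0
t 6.6 grip L [-94.3   2.  179. ] tilt 45.2 yaw err -0.34 F(L) [  3.5 -13.   -9.6] w 24.2 gf 29.998905658721924 q [ 0.75  0.75 -0.67  1.97 -0.46  0.81  0.6 ]
time: 6.8
tcp_pos: [539.6, 2.7, 165.6]
ee_rot: [0.632, 0.674, 0.265, -0.278]
contact_force: [14.5, 5.6, -9.5]
width: 0.265
gripper_force: 30.0
t 6.8 grip L [-94.3   3.7 179. ] tilt 45.2 yaw err -0.37 F(L) [  4.6 -14.8  -9.5] w 24.7 gf 29.998945891857147 q [ 0.75  0.74 -0.67  1.97 -0.46  0.8   0.61]
```

```bash
for i in 1; do python3 -m pendant '[1,0,-0.015,0,0,0,0, 1,0,-0.03,0,0,0,0, 1,0,-0.03,0,0,0,0]'>/dev/null
python3 -c 'from h import *; st()'
python3 -m pendant '[1,0,-0.02,0,0,0,0, 1,0,-0.02,0,0,0,0]'>/dev/null
python3 -c 'from h import *; st()'
python3 -m pendant '[1,0,-0.02,0,0,0,0, 1,0,-0.02,0,0,0,0]'>/dev/null
python3 -c 'from h import *; st()'; done
```

```text
t 7.1 grip L [-94.4   6.4 179. ] tilt 45.1 yaw err -0.38 F(L) [  4.  -15.9 -10.1] w 24.6 gf 29.99876618385315 q [ 0.75  0.74 -0.67  1.98 -0.46  0.8   0.61]
t 7.3 grip L [-94.4   8.3 179. ] tilt 45.1 yaw err -0.39 F(L) [  5.6 -14.5 -10.8] w 24.0 gf 29.99882072210312 q [ 0.75  0.74 -0.67  1.98 -0.46  0.8   0.61]
t 7.5 grip L [-94.4  10.1 179.1] tilt 45.1 yaw err -0.41 F(L) [  3.9 -16.6  -9.9] w 25.0 gf 29.99863475561142 q [ 0.76  0.74 -0.68  1.99 -0.47  0.8   0.61]
```

```bash
python3 -m pendant '[1,0,-0.02,0,0,0,0, 1,0,-0.02,0,0,0,0]'>/dev/null
python3 -c 'from h import *; st()'
python3 -m pendant '[1,0,-0.02,0,0,0,0, 1,0,-0.02,0,0,0,0]'>/dev/null
python3 - <<'E'
from h import *
st()
p,P,h=cloud("scene")
cv2.imwrite("pics/s3.png",cv2.resize(p[210:340,270:420],None,fx=4,fy=4))
E
```

```text
t 7.7 grip L [-94.7  11.2 179.2] tilt 45.1 yaw err -0.48 F(L) [  5.1 -18.8 -10.3] w 24.5 gf 29.99799996614456 q [ 0.76  0.74 -0.68  1.99 -0.47  0.79  0.61]
t 7.9 grip L [-95.   11.9 179.2] tilt 45.1 yaw err -0.57 F(L) [  5.7 -24.  -13.5] w 24.9 gf 29.997466206550598 q [ 0.76  0.74 -0.68  1.99 -0.47  0.79  0.62]
```

View pics/s3.png

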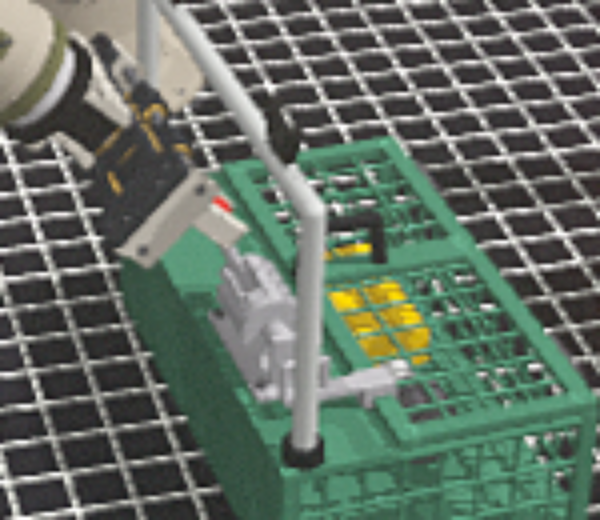

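The picture shows the knob at (221,204), drawn well back in the fingers. The force has climbed to 24 N with almost no further travel, so this is the stop. Next I'll work out the arc for the turn.

Run:
```python
from h import *
for k in range(1,13):
    f=np.deg2rad(20+68*k/12); dx=-58*(np.sin(f)-np.sin(np.deg2rad(20))); dz=58*(np.cos(f)-np.cos(np.deg2rad(20)))
    c=.7071; print(round((dx+dz)*c/100,3),round((dx-dz)*c/100,3))
```

```text
-0.053 -0.022
-0.108 -0.038
-0.164 -0.049
-0.222 -0.054
-0.279 -0.053
-0.336 -0.047
-0.392 -0.035
-0.447 -0.018
-0.499 0.004
-0.55 0.032
-0.597 0.064
-0.641 0.101
```

```bash
python3 -m pendant '[1,-0.053,0,-0.022,0,0,0, 1,-0.108,0,-0.038,0,0,0, 1,-0.164,0,-0.049,0,0,0, 1,-0.222,0,-0.054,0,0,0, 1,-0.222,0,-0.054,0,0,0]'
python3 -c 'from h import *; st()'
```

```text
time: 8.45
tcp_pos: [533.2, -18.2, 154.5]
ee_rot: [0.632, 0.673, 0.267, -0.276]
contact_force: [21.4, 2.8, -1.0]
width: 0.264
gripper_force: 30.0
t 8.45 grip L [-114.8   11.6  167.9] tilt 45.1 yaw err -0.59 F(L) [  1.3 -21.6  -1. ] w 24.5 gf 29.99970942735672 q [ 0.78  0.76 -0.66  1.98 -0.45  0.8   0.63]
```

```bash
python3 -m pendant '[1,-0.057,0,0.001,0,0,0, 1,-0.114,0,0.007,0,0,0, 1,-0.17,0,0.019,0,0,0, 1,-0.225,0,0.036,0,0,0, 1,-0.277,0,0.058,0,0,0, 1,-0.328,0,0.086,0,0,0, 1,-0.375,0,0.118,0,0,0, 1,-0.419,0,0.155,0,0,0, 1,-0.419,0,0.155,0,0,0, 1,-0.419,0,0.155,0,0,0]'
python3 -c 'from h import *; st()'
```

```text
time: 9.45
tcp_pos: [534.7, -37.2, 113.9]
ee_rot: [0.633, 0.673, 0.266, -0.275]
contact_force: [20.2, -0.3, 0.0]
width: 0.265
gripper_force: 30.0
t 9.45 grip L [-133.7   11.4  127.3] tilt 45.0 yaw err -0.6 F(L) [ -1.7 -20.1   0. ] w 24.7 gf 30.000316500663757 q [ 0.79  0.83 -0.64  1.97 -0.42  0.77  0.67]
```

```bash
python3 -m pendant '[1,0,0.03,0,0,0,0, 1,0,0.06,0,0,0,0, 1,0,0.09,0,0,0,0, 1,0,0.11,0,0,0,0, 1,0,0.11,0,0,0,0]'>/dev/null
python3 -c 'from h import *; st()'
python3 -m pendant '[1,0,0.02,0,0,0,0, 1,0,0.04,0,0,0,0, 1,0,0.04,0,0,0,0]'>/dev/null
python3 -c 'from h import *; st()'
```

```text
t 9.95 grip L [-133.7    2.2  127.1] tilt 45.1 yaw err -0.47 F(L) [ -4.  -14.7   1.6] w 24.3 gf 30.00041127204895 q [ 0.78  0.83 -0.63  1.95 -0.42  0.78  0.66]
t 10.25 grip L [-133.7    0.3  126.8] tilt 45.1 yaw err -0.34 F(L) [-7.2 -7.9  4.2] w 24.5 gf 30.001213252544403 q [ 0.77  0.83 -0.63  1.94 -0.42  0.79  0.66]
```

The force falls while the knob stays put, so the bolt is resting in the notch. I'll unload it fully and let go.

```bash
python3 -m pendant '[1,0,0.02,0,0,0,0, 1,0,0.03,0,0,0,0, 1,0,0.03,0,0,0,0]'>/dev/null
python3 -c 'from h import *; st()'
python3 -m pendant '[0,0,0,0,0,0,0, -0.2,0,0,0,0,0,0, -0.2,0,0,0,0,0,0, -0.2,0,0,0,0,0,0, -0.2,0,0,0,0,0,0, -0.2,0,0,0,0,0,0]'>/dev/null
python3 - <<'E'
from h import *
st()
p,P,h=cloud("scene")
cv2.imwrite("pics/s4.png",cv2.resize(p[210:340,270:420],None,fx=4,fy=4))
E
```

```text
t 10.55 grip L [-133.6   -0.2  126.6] tilt 45.1 yaw err -0.21 F(L) [-9.9 -0.2  6.8] w 24.5 gf 30.00206708908081 q [ 0.77  0.83 -0.63  1.94 -0.41  0.79  0.65]
t 11.15 grip L [-131.     0.9  126.4] tilt 45.3 yaw err -0.05 F(L) [ 0.5  0.7 -1.1] w 55.3 gf 0.0 q [ 0.77  0.84 -0.63  1.94 -0.41  0.79  0.65]
```

View pics/s4.png

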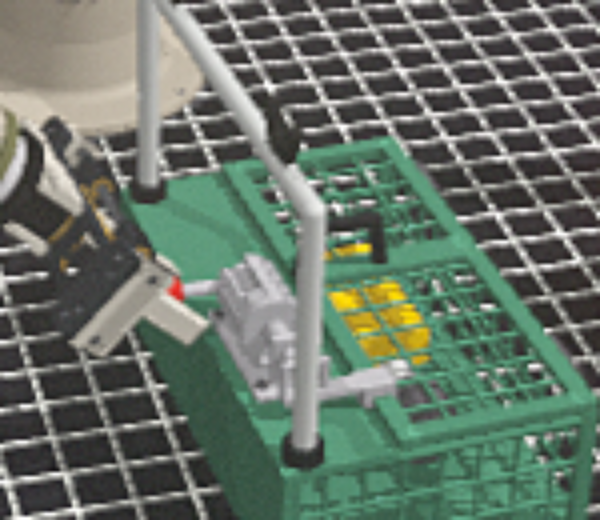

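The handle now lies level with the knob at (178,290), and it stayed there after release, so it's latched. Next I'll retract, go up over the rail and check the lid handle's position.

Run:
```python
from h import *
plan([((-225,0,222),45),((-250,10,385),0),((5,20,400),0),((5,20,250),0)])
p,P,h=cloud("top","top0.npz")
l=(P-C)@np.array([EX,EY,EZ]).T
m=(h[...,2]<60)&(l[...,2]>125)&(l[...,2]<160)&(abs(l[...,0])<60)&(abs(l[...,1]-20)<40)
print(m.sum(),np.median(l[m],0),np.percentile(l[m],[5,95],axis=0))
p,P,h=cloud("scene","scene0.npz")
l=(P-C)@np.array([EX,EY,EZ]).T
m=(h[...,2]<60)&(l[...,2]>125)&(l[...,2]<160)&(abs(l[...,0])<60)&(abs(l[...,1]-20)<40)
print(m.sum(),np.median(l[m],0),np.percentile(l[m],[5,95],axis=0))
```

```text
wp (-225, 0, 222) 45 [0.009, 0.004, -0.67, 0.0, -0.004, -0.001]
wp (-225, 0, 222) 45 [0.007, 0.004, -0.67, 0.0, -0.004, -0.001]
wp (-250, 10, 385) 0 [0.421, -0.05, -0.693, 0.0, -0.5, -0.0]
wp (-250, 10, 385) 0 [0.124, -0.05, -0.801, -0.0, -0.5, 0.0]
wp (5, 20, 400) 0 [0.85, -0.033, -0.05, 0.0, 0.0, 0.0]
wp (5, 20, 400) 0 [0.85, -0.033, -0.05, 0.0, 0.0, -0.0]
wp (5, 20, 400) 0 [0.85, -0.033, -0.05, 0.0, 0.0, -0.0]
wp (5, 20, 250) 0 [-0.0, 0.0, 0.75, -0.0, -0.0, 0.0]
wp (5, 20, 250) 0 [-0.0, 0.0, 0.75, -0.0, -0.0, 0.0]
58 [  1.60229909  22.68616194 147.26250149] [[-23.01138094  18.33584498 140.91570536]
 [ 29.17887225  26.0967465  153.48791505]]
39 [ 21.94395897  17.65366747 143.7618188 ] [[ -1.21000992  13.53188654 128.6868123 ]
 [ 33.93720244  23.47957015 151.59718951]]
```

```bash
python3 -m pendant '[-0.2,0,0,-0.2,0,0,0, -0.2,0,0,-0.45,0,0,0, -0.2,0,0,-0.9,0,0,0, -0.2,0,0,-0.98,0,0,0]'>/dev/null
python3 -m pendant '[-0.2,0,0,-0.36,0,0,0, -0.2,0,0,-0.36,0,0,0]'>/dev/null
python3 -m pendant '[-0.2,0.421,-0.05,-0.693,0,-0.5,0, -0.2,0.421,-0.05,-0.693,0,-0.5,0, -0.2,0.421,-0.05,-0.693,0,-0.5,0, -0.2,0.421,-0.05,-0.693,0,-0.5,0]'>/dev/null
python3 -m pendant '[-0.2,0.124,-0.05,-0.801,0,-0.5,0, -0.2,0.124,-0.05,-0.801,0,-0.5,0, -0.2,0.124,-0.05,-0.801,0,-0.5,0, -0.2,0.124,-0.05,-0.801,0,-0.5,0, -0.2,0.124,-0.05,-0.801,0,-0.5,0]'
python3 - <<'E'
from h import *
st()
plan([((4,21,400),0),((4,21,250),0)])
E
```

```text
time: 12.7
tcp_pos: [543.0, -168.6, 362.5]
ee_rot: [0.683, 0.731, 0.002, -0.005]
contact_force: [0.7, -1.1, -0.2]
width: 0.6
gripper_force: 0.0
t 12.7 grip L [-252.2   11.7  381.5] tilt 0.6 yaw err -0.03 F(L) [-1.1 -0.6 -0.2] w 55.8 gf 0.0 q [ 0.52  0.3  -0.41  1.76  0.12  1.12  0.13]
wp (4, 21, 400) 0 [0.854, -0.031, -0.053, -0.002, -0.004, -0.0]
wp (4, 21, 400) 0 [0.854, -0.031, -0.056, -0.002, -0.004, -0.0]
wp (4, 21, 400) 0 [0.854, -0.031, -0.059, -0.002, -0.004, -0.0]
wp (4, 21, 250) 0 [0.0, -0.0, 0.75, 0.0, 0.0, 0.0]
wp (4, 21, 250) 0 [0.0, -0.0, 0.75, 0.0, 0.0, 0.0]
```

```bash
python3 -m pendant '[-0.2,0.4,-0.031,-0.18,0,-0.01,0, -0.2,0.854,-0.031,-0.18,0,-0.01,0, -0.2,0.854,-0.031,-0.18,0,-0.01,0]'>/dev/null
python3 -m pendant '[-0.2,0.4,-0.031,0,0,0,0, -0.2,0.854,-0.031,0,0,0,0, -0.2,0.854,-0.031,0,0,0,0]'>/dev/null
python3 -m pendant '[-0.2,0.4,-0.031,0,0,0,0, -0.2,0.854,-0.031,0,0,0,0, -0.2,0.854,-0.031,0,0,0,0, -0.2,0.854,-0.031,0,0,0,0]'>/dev/null
python3 - <<'E'
from h import *
st()
plan([((4,21,195),0),((4,21,144),0)])
E
```

```text
t 13.7 grip L [  2.9  19.8 400. ] tilt -0.1 yaw err -0.06 F(L) [-0.3  1.1 -0.1] w 55.7 gf 0.0 q [ 0.16  0.24 -0.53  1.81  0.13  1.13 -0.35]
wp (4, 21, 195) 0 [0.004, -0.001, 0.683, -0.002, 0.0, -0.0]
wp (4, 21, 195) 0 [0.004, -0.002, 0.683, -0.002, 0.0, -0.0]
wp (4, 21, 195) 0 [0.004, -0.003, 0.683, -0.002, 0.0, -0.0]
wp (4, 21, 144) 0 [0.0, -0.0, 0.51, 0.0, 0.0, 0.0]
```

```bash
python3 -m pendant '[-0.2,0,0,0.4,0,0,0, -0.2,0.01,0,0.85,0,0,0, -0.2,0.01,0,1,0,0,0, -0.2,0.01,0,1,0,0,0]'>/dev/null
python3 -m pendant '[-0.2,0,0,0.4,0,0,0, -0.2,0,0,0.85,0,0,0, -0.2,0,0,1,0,0,0, -0.2,0,0,1,0,0,0, -0.2,0,0,1,0,0,0]'
python3 - <<'E'
from h import *
st()
plan([((4,21,143),0)])
p,P,h=cloud("scene")
cv2.imwrite("pics/s5.png",cv2.resize(p[190:350,270:450],None,fx=4,fy=3.75))
E
```

```text
time: 14.6
tcp_pos: [518.5, 85.9, 183.5]
ee_rot: [0.684, 0.73, -0.001, 0.001]
contact_force: [0.4, 0.7, -0.6]
width: 0.599
gripper_force: 0.0
t 14.6 grip L [  3.7  18.9 202.5] tilt -0.1 yaw err -0.16 F(L) [ 0.7 -0.4 -0.6] w 55.7 gf 0.0 q [ 0.07  0.44 -0.47  2.07  0.31  0.7  -0.54]
wp (4, 21, 143) 0 [0.005, -0.021, 0.595, 0.001, 0.003, -0.004]
```

View pics/s5.png

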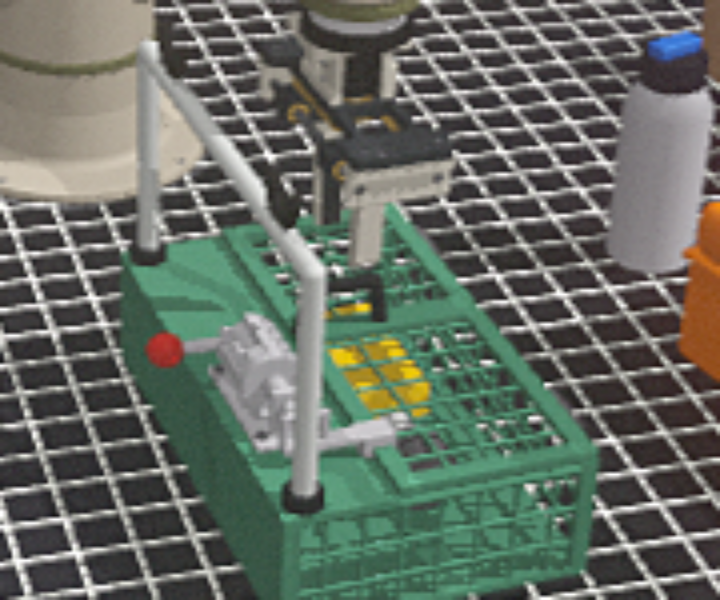

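The latched knob sits at (165,349). The fingers, near (365,235), are right above the bow handle at (350,285). I'll go down and close.

```bash
python3 -m pendant '[-0.2,0,-0.021,0.3,0,0,0, -0.2,0,-0.021,0.5,0,0,0, -0.2,0.005,-0.021,0.59,0,0,0, -0.2,0.005,-0.021,0.59,0,0,0]'
python3 -m pendant '[1,0,0,0,0,0,0, 1,0,0,0,0,0,0, 1,0,0,0,0,0,0, 1,0,0,0,0,0,0, 1,0,0,0,0,0,0, 1,0,0,0,0,0,0, 1,0,0,0,0,0,0, 1,0,0,0,0,0,0, 1,0,0,0,0,0,0]'
python3 - <<'E'
from h import *
st()
for k in range(1,25):
    t=np.deg2rad(3.1*k); x=-105*np.cos(t)+44*np.sin(t)+105; z=105*np.sin(t)+44*np.cos(t)-44
    print(round(3.1*k,1),round(x/100,3),round(-z/100,3))
E
```

```text
time: 15.05
tcp_pos: [515.7, 86.8, 123.9]
ee_rot: [0.683, 0.73, -0.001, 0.001]
contact_force: [0.2, -0.5, 0.2]
width: 0.597
gripper_force: 0.0
time: 15.95
tcp_pos: [514.8, 86.8, 123.7]
ee_rot: [0.683, 0.73, -0.001, 0.001]
contact_force: [-3.3, 0.1, 5.3]
width: 0.115
gripper_force: 30.0
t 15.95 grip L [  4.8  22.5 142.7] tilt -0.2 yaw err -0.06 F(L) [0.4 3.3 5.3] w 10.7 gf 29.998638331890106 q [ 0.01  0.52 -0.41  2.13  0.39  0.56 -0.61]
3.1 0.025 -0.056
6.2 0.054 -0.111
9.3 0.085 -0.164
12.4 0.119 -0.215
15.5 0.156 -0.265
18.6 0.195 -0.312
21.7 0.237 -0.357
24.8 0.281 -0.4
27.9 0.328 -0.44
31.0 0.377 -0.478
34.1 0.427 -0.513
37.2 0.48 -0.545
40.3 0.534 -0.575
43.4 0.589 -0.601
46.5 0.646 -0.625
49.6 0.705 -0.645
52.7 0.764 -0.662
55.8 0.824 -0.676
58.9 0.884 -0.686
62.0 0.946 -0.694
65.1 1.007 -0.698
68.2 1.069 -0.698
71.3 1.13 -0.696
74.4 1.191 -0.69
```

```bash
python3 -m pendant '[1,0.025,0,-0.056,0,0,0, 1,0.054,0,-0.111,0,0,0, 1,0.085,0,-0.164,0,0,0, 1,0.119,0,-0.215,0,0,0, 1,0.119,0,-0.215,0,0,0]'
python3 -c 'from h import *; st()'
```

```text
time: 16.45
tcp_pos: [513.9, 99.3, 145.8]
ee_rot: [0.683, 0.731, -0.001, 0.001]
contact_force: [-5.9, -0.7, 0.7]
width: 0.117
gripper_force: 30.0
t 16.45 grip L [ 17.3  22.5 164.8] tilt -0.2 yaw err -0.03 F(L) [-0.3  5.9  0.7] w 10.9 gf 30.000308454036713 q [ 0.01  0.49 -0.43  2.11  0.36  0.61 -0.61]
```

```bash
python3 -m pendant '[1,0.037,0,-0.05,0,0,0, 1,0.076,0,-0.097,0,0,0, 1,0.118,0,-0.142,0,0,0, 1,0.162,0,-0.185,0,0,0, 1,0.209,0,-0.225,0,0,0, 1,0.258,0,-0.263,0,0,0, 1,0.308,0,-0.298,0,0,0, 1,0.361,0,-0.33,0,0,0, 1,0.415,0,-0.36,0,0,0, 1,0.47,0,-0.386,0,0,0, 1,0.527,0,-0.41,0,0,0]'
python3 - <<'E'
from h import *
st()
p,P,h=cloud("scene")
cv2.imwrite("pics/s6.png",cv2.resize(p[190:350,270:450],None,fx=4,fy=3.75))
E
```

```text
time: 17.55
tcp_pos: [510.3, 150.6, 186.1]
ee_rot: [0.683, 0.73, -0.002, 0.001]
contact_force: [-3.8, -5.8, -10.0]
width: 0.12
gripper_force: 30.0
t 17.55 grip L [ 68.8  22.6 205.1] tilt -0.2 yaw err -0.09 F(L) [ -5.5   4.2 -10. ] w 11.1 gf 29.996708929538727 q [-0.06  0.45 -0.47  2.05  0.31  0.71 -0.65]
```

View pics/s6.png

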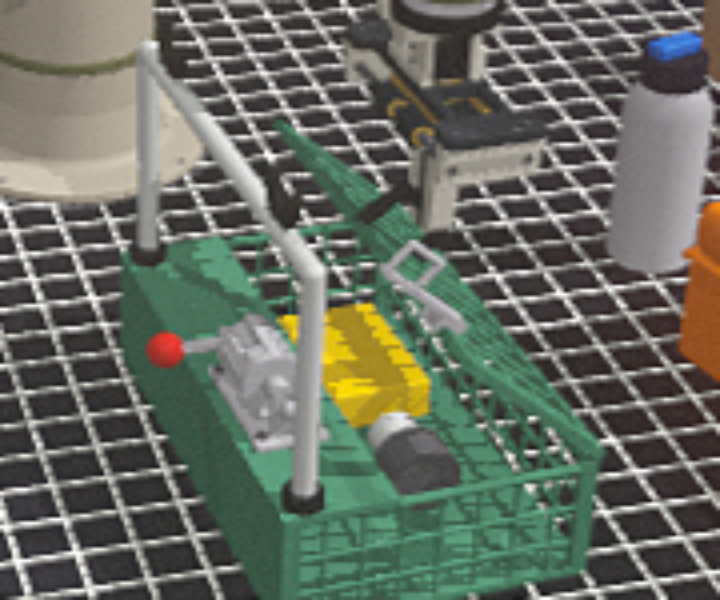

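The lid is standing at about 45 degrees with the handle still in the fingers at (430,200), and the bolt is still latched. I'll carry on to about 73 degrees.

```bash
python3 -m pendant '[1,0.059,0,-0.02,0,0,0, 1,0.118,0,-0.037,0,0,0, 1,0.178,0,-0.051,0,0,0, 1,0.238,0,-0.061,0,0,0, 1,0.3,0,-0.069,0,0,0, 1,0.361,0,-0.073,0,0,0, 1,0.423,0,-0.073,0,0,0, 1,0.484,0,-0.071,0,0,0, 1,0.525,0,-0.068,0,0,0, 1,0.525,0,-0.068,0,0,0, 1,0.525,0,-0.068,0,0,0]'
python3 - <<'E'
from h import *
st()
p,P,h=cloud("scene")
l=(P-C)@np.array([EX,EY,EZ]).T
g=(h[...,0]>60)&(h[...,0]<90)&(h[...,1]>90)&(l[...,2]>130)&(l[...,2]<260)&(abs(l[...,1])<185)&(l[...,0]>0)&(l[...,0]<130)
q=l[g]; v=cv2.fitLine(q[:,[0,2]].astype(np.float32),cv2.DIST_HUBER,0,.01,.01).ravel(); print(len(q),np.rad2deg(np.arctan2(abs(v[1]),abs(v[0]))),v)
E
```

```text
time: 18.7
tcp_pos: [506.7, 203.7, 193.4]
ee_rot: [0.683, 0.73, -0.002, 0.001]
contact_force: [-7.2, -4.3, 0.4]
width: 0.119
gripper_force: 30.0
t 18.7 grip L [122.   22.7 212.4] tilt -0.2 yaw err -0.06 F(L) [-3.8  7.5  0.4] w 11.1 gf 30.00086262007244 q [-0.15  0.45 -0.47  2.01  0.3   0.74 -0.74]
309 68.75064 [  0.3624276  -0.9320119  78.45061   191.46516  ]
```

```bash
python3 -m pendant '[1,0.03,0,0.003,0,0,0, 1,0.045,0,0.005,0,0,0, 1,0.045,0,0.005,0,0,0]'>/dev/null
python3 -c 'from h import *; st()'
python3 -m pendant '[0.5,0,0,0,0,0,0, 0,0,0,0,0,0,0, -0.2,0,0,0,0,0,0, -0.2,0,0,0,0,0,0, -0.2,0,0,0,0,0,0, -0.2,0,0,0,0,0,0, -0.2,0,0,0,0,0,0]'>/dev/null
python3 -c 'from h import *; st()'
python3 -m pendant '[-0.2,0,0,-0.15,0,0,0, -0.2,0,0,-0.35,0,0,0, -0.2,0,0,-0.6,0,0,0, -0.2,0,0,-0.95,0,0,0, -0.2,0,0,-0.95,0,0,0]'>/dev/null
python3 -m pendant '[-0.2,0,0,-0.4,0,0,0, -0.2,0,0,-0.8,0,0,0, -0.2,0,0,-0.8,0,0,0, -0.2,0,0,-0.8,0,0,0]'>/dev/null
python3 - <<'E'
from h import *
st()
p,P,h=cloud("scene")
l=(P-C)@np.array([EX,EY,EZ]).T
g=(h[...,0]>60)&(h[...,0]<90)&(h[...,1]>90)&(l[...,2]>130)&(l[...,2]<260)&(abs(l[...,1])<185)&(l[...,0]>0)&(l[...,0]<130)
q=l[g]; v=cv2.fitLine(q[:,[0,2]].astype(np.float32),cv2.DIST_HUBER,0,.01,.01).ravel(); print(len(q),np.rad2deg(np.arctan2(abs(v[1]),abs(v[0]))),v)
cv2.imwrite("pics/s7.png",p)
E
```

```text
t 19.05 grip L [126.   22.7 212. ] tilt -0.3 yaw err -0.08 F(L) [-5.4  7.6  2.4] w 11.0 gf 30.000850497744977 q [-0.16  0.46 -0.47  2.01  0.3   0.74 -0.75]
t 19.75 grip L [126.7  21.7 211.2] tilt -0.1 yaw err -0.07 F(L) [ 0.  -0.4 -0.3] w 55.3 gf 0.0 q [-0.16  0.46 -0.47  2.01  0.31  0.74 -0.75]
t 20.65 grip L [126.9  21.7 386.4] tilt -0.1 yaw err -0.08 F(L) [-0.3 -0.1 -0.6] w 55.7 gf 0.0 q [-0.08  0.28 -0.53  1.79  0.16  1.11 -0.6 ]
394 70.31127 [  0.33690992  -0.9415369   79.71431    197.42728   ]
```

View pics/s7.png

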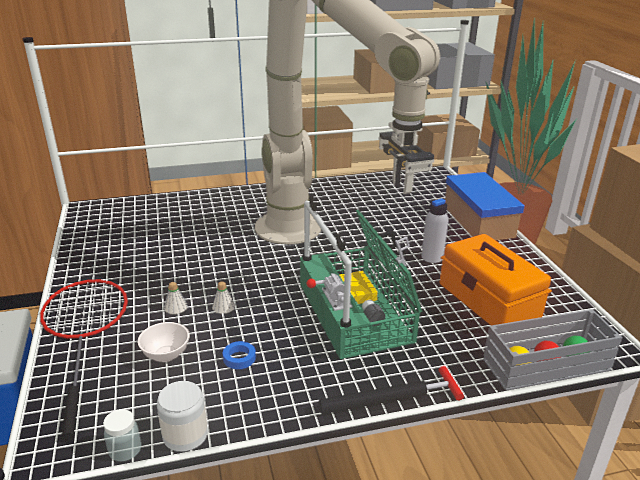

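The lid stands open on its own (top edge near (360,215)), the knob is still latched at (311,283), and the gripper is clear above. Nothing else has moved.

```bash
python3 -c 'from workcell import *; print(job_done())'
```

```text
the job is handed in; nothing more can be done
None
```

The bolt is drawn back and latched in its side notch, the lid stands open by itself at about 70–75°, the gripper is clear with nothing else on the shelf moved, and the job was handed in at about 21 s of the 61 s allowed.

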